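# Clip the laser interlock key back onto its snap hook

### The arm

A 6-joint arm with a two-finger parallel gripper is mounted at the origin on a cart in front of the work surface, level with it; the furniture and walls round the work are solid. World frame = base frame: x ahead of the robot, y to its left, z up, the work surface at z = 0. Lengths are in mm, angles in degrees, forces in N, time in s.
With the tool pointing down it reaches from about 350 to 925 mm from the base axis. Payload 6.4 kg.
Tool frame: the origin (TCP) lies between the finger pads; the fingertips stand 8 mm ahead of it and the grasp point (between the pads) lies 11 mm behind it (arm.finger_overhang is the distance from the TCP to the fingertips, in mm); z points along the fingers, y is the line along which they close (so a half turn about z gives the same grasp; the last joint's range is limited). The gripper opens to 85 mm and grips with 20 to 120 N. Pads are 22 mm wide; open, the fingers measure 114 mm over their backs; the gripper's body (76 mm by 85 mm) begins 54 mm behind the grasp point. The pads swing forward as they close: fully open they stand 13 mm farther back than shut.
Start: joints at [63.02, 14.043, 89.255, -0, 76.702, -9.975], TCP at [190.097, 621.592, 239.29] pointing down, gripper open.
Joint ranges: [-179.41, 179.41], [-58.25, 129.5], [7.25, 145.43], [-54.29, 234.29], [11.92, 165.04], [-157.13, 157.13]. Speed limits (degrees/s): [147.25, 147.25, 180, 180, 180, 180].

### API

Orientations are given as a 3x3 rotation matrix whose columns are the frame's x, y, z axes.
In Python, from bench import arm gives the robot as it stands.
- The arm moves only by the shell command python3 -m handwheel 'ROWS' [FORCE]. ROWS is JSON, a list of rows, each an object of numbers: "grip": the closure, from 0 (fully open) to 1 (shut); "dx", "dy", "dz": the shift along the world's x, y, z in mm; "rx", "ry", "rz": the turn, a rotation vector about the world's x, y, z in degrees. In form: [{"grip": .., "dx": .., "dy": .., "dz": .., "rx": .., "ry": .., "rz": ..}, ...]. A call has exactly 8 rows; each row is the pose to reach, as a shift and turn from the pose commanded when the call began; what a row does not reach only later rows make up. A row lasts 1/12 s, in which the tool goes at most 41.7 mm and 7.16 degrees, less where a joint would pass 70% of its speed; a pose out of reach is approached as far as the arm can. A call with a gripper value outside its range is refused whole. The fingers move at their own pace and stop on an object; FORCE is the grip in N (left out, the last holds). Time passes only in rows, so rows that repeat a pose let the fingers close, or fill a call up. It gives the time, the measured TCP pose, the force and the opening at its end, in the units of the state.
- arm.get_state(): the state, without advancing time (a new reading comes with each control period).
- arm.grab_frame(name): name is "scene" or "top"; returns a dict with "frame" (420x560x3 uint8, red, green, blue), "depth" (420x560 float32, mm along the optical axis (not along the pixel's ray), 0 where there is no reading), "camera_matrix" (3x3 intrinsics, pixels), "world_to_cam" (4x4, takes a point from world to camera coordinates). Camera axes: x right, y up, looking along -z (the intrinsics and any distortion apply to the point x, -y, -z); pixel columns grow to the right and rows downward; lengths in mm; the calibration is good to about 2 mm. A picture is of the moment at which its call begins.
- arm.close_job(): hands the job in, once; it reports no verdict.
Trained networks look in a picture, given as the dict that the camera call returned (one of the last four; its "shot" number tells which), for a name from the list of things; names that differ only in an ending like _2 or _b are one class to them, and where a whole thing is asked for, a point or a joint stands for the part that bears it (a point fixed in the world has none). Each returns a list of dicts, best first, with "score" (0 to 1); they miss things now and then, are a little off and sometimes report something else, mostly with a low value. They report only what shows in the picture. A call takes as long as a camera call.
- arm.spot_in(target, picture): "point" ([x, y, z] in mm, in world coordinates, good to about 4 mm: the middle of the surface that is visible of it).
- arm.silhouettes(target, picture): "pixels" (420x560 bool, what is visible of it).
- arm.pinpoint(target, picture): "point" ([x, y, z] in mm, in world coordinates, good to about 4 mm: a listed point, or the origin of a listed thing).
The state is a dict: "clock": time; "qpos": joint angles; "dq": joint speeds; "joint_torque": joint torques, N m; "tcp_pos": TCP position; "eef_rot": TCP orientation; "wrist_force": force on the tool from outside, world axes, zero at the start; "torque": the same for the moment, N m; "finger_gap": finger opening in mm.
Only numpy, scipy, OpenCV 4.12 (cv2) and the standard library are available. Lean on these libraries where they do the work, as an engineer would, in place of code of your own. Each camera call takes 0.05 s, during which the arm holds its last target. There are 200 camera calls.

### The job

The laser is off for the day: take the green interlock key and press its steel eye straight down onto the sprung gate of the snap hook on the bench stand until it clicks in behind the gate. Then pull it gently upward, with about 5 N, to feel that the shut gate really holds it, and let it hang from the hook. The hook is only lightly clamped: never bear on it with the key harder than about 12 N, and leave the blue key and the other things on the bench alone.

Things in the scene. Friction and masses are not known exactly. Their poses are not given: they have to be found in the camera images.
- key_green_bow (a point): Centre of the green plastic bow of the green key (54 long, 30 wide, 11 mm thick; this point lies 5.5 mm above the bench): grip it here, across the 30 mm. The whole key is 116 mm long, about 45 g, lying flat. x runs along the key to its eye, y across, z out of its upper side. At the -x end is a steel blade 32 mm long, 3 mm thick.
- key_green_eye (a point): Centre of the hole of the green key's eye, a ring of 5 mm round steel wire (hole 18 mm, outside 28 mm) lying in the key's flat plane, 45 mm from the bow's centre along +x. Axes as the bow's. The eye goes onto the hook lying level, the nose coming up through its hole, the blade end pointing to the hook's -x, so that the far side of the ring presses on the gate.
- key_blue_bow (a point): The blue key, the same shape and size, lying flat elsewhere on the bench; this is the centre of its blue bow, axes as the green key's. To be left where it is.
- key_stand: Grey retort stand, fixed: base plate 165 x 95 x 12 mm, 10 mm rod 234 mm high at x = 118 mm. On the rod a boss head, clamped by hand at about 175 mm up (anywhere from 163 to 187), carries the brass snap hook toward -x on an 8 mm side arm. Origin on the bench under the hook's nose; x from the nose to the rod, z up. Hook, gate and stand all count as the hook for pressing.
- hook_nose (a point): Nominal point, 175 mm above the bench: axis of the hook's upright nose at the shut gate's height; axes as the stand's. True sideways; the hook really sits up to 12 mm higher or lower, so feel for the gate. The hook is a U of 6 mm brass bar in its x-z plane, mouth up, closed by the gate. Nose tip 12 mm above the gate's height, back bar at x = 39 mm. The eye has 6 mm of play round the nose.
- gate (a joint): The hook's sprung gate, a 5 mm thick steel finger pivoted 34 mm along +x from the nose's axis; its tip stops 1 mm short of the nose. 0 = shut; grows (rad) as it is pushed down into the hook, to 1.0; it cannot go up past 0. About 2 to 5 N on the ring opens it, and that force drops away when the ring has passed and the gate snaps shut above it.
- dust_cap: A black round dust cap, 44 mm across, 12 mm high, lying on the bench; origin under its centre. To be left alone.
- oil_bottle: A small bottle with yellow band and black cap, 38 mm across, 84 mm high, standing near the joystick column; origin under its centre. To be left alone.
- mouse: The black computer mouse on its mat at the right, 100 x 61 x 36 mm; origin under its centre. To be left alone.
- hook_bottom (a point): Nominal lowest point of the hook's inside (as uncertain in height): 17 mm along +x, 28.5 mm below hook_nose. The level ring touches the gate with its centre 5 mm above the gate's height. Drawn 2 to 4 mm to -x of the nose's axis it clicks past 15 to 25 mm lower, just short of the bottom; drawn hard on the nose the gate pinches it; centred it meets the bottom first. Hung eye: 9 mm below here.

How it is judged:
By the outcome, as a careful person would: the job done as asked, in the order asked, and still so for the second after the job is handed in, with the robot touching nothing.
It also fails if it takes over 72 s, if anything falls off the work surface, if the arm or the gripper's body presses on something with over 40 N, if the wrist force passes 120 N, or if a joint passes its speed limit or range.

## Working session

There is one attempt and no reset: what is moved stays moved. The work goes in short steps, Python scripts to look and compute and a shell command to move; the robot and the scene stay as the last step left them, time stands still between calls to the robot, and variables do not carry over. Pictures are saved under pics/ and viewed, on a budget of 10 in all, crops included, one or two more only if the job needs it, and the job is handed in when it is done.

```bash
mkdir -p pics
cat > h.py <<'E'
import numpy as np, cv2
from bench import arm
np.set_printoptions(precision=1,suppress=True)
def st():
    s=arm.get_state(); print(round(s['clock'],2),np.array(s['tcp_pos']),'F',np.array(s['wrist_force']),'gap',round(s['finger_gap'],1)); return s
def world(p,uv,d):
    K=np.array(p['camera_matrix']);T=np.linalg.inv(np.array(p['world_to_cam']))
    x=(uv[0]-K[0,2])/K[0,0]*d;y=(uv[1]-K[1,2])/K[1,1]*d
    return (T@np.array([x,-y,-d,1]))[:3]
def pix(p,X):
    K=np.array(p['camera_matrix']);c=np.array(p['world_to_cam'])@np.append(X,1)
    return np.array([K[0,0]*c[0]/-c[2]+K[0,2],-K[1,1]*c[1]/-c[2]*1+0*1,0])[:2] if 0 else np.array([K[0,0]*c[0]/-c[2]+K[0,2],K[1,1]*(-c[1])/-c[2]+K[1,2]])
def save(p,n,crop=None,s=1):
    f=p['frame'][:,:,::-1]
    if crop: f=f[crop[1]:crop[3],crop[0]:crop[2]]
    cv2.imwrite('pics/'+n,cv2.resize(f,None,fx=s,fy=s,interpolation=cv2.INTER_CUBIC))
E
python3 - <<'E'
from h import *
s=st();print(np.array(s['eef_rot']))
for n in('scene','top'):
    p=arm.grab_frame(n);save(p,n+'1.png',s=1.4)
    print(n,np.linalg.inv(np.array(p['world_to_cam']))[:3,3])
    for t in('key_green_bow','key_green_eye','key_blue_bow','key_stand','hook_nose','dust_cap','oil_bottle','mouse','hook_bottom'):
        r=arm.pinpoint(t,p);print(t,[(np.array(q['point']),round(q['score'],2)) for q in r[:2]])
E
```

```text
0.0 [189.8 621.1 238.2] F [-0.2 -0.7  0.6] gap 85.1
[[-1.   0.3 -0. ]
 [ 0.3  1.  -0. ]
 [ 0.  -0.  -1. ]]
scene [ -72.8 -682.8  554.3]
key_green_bow [(array([ 509. , -270.5,    6.2]), 0.88)]
key_green_eye [(array([ 546.9, -256.8,    5.1]), 0.72)]
key_blue_bow [(array([506.4, 138.6,   5.1]), 0.77)]
key_stand [(array([ 572.1, -139.8,   -3. ]), 0.89)]
hook_nose [(array([ 568.8, -153.8,  172.7]), 0.96)]
dust_cap [(array([458.1, -27.1,   2.4]), 0.69)]
oil_bottle [(array([692.2,  77.5,  -6.3]), 0.48)]
mouse []
hook_bottom [(array([ 592.6, -149.3,  148.4]), 0.97), (array([459.7, -29.8,   0.4]), 0.4)]
top [ 343.2  -20.  1076.2]
key_green_bow [(array([ 505.1, -270.9,    7.2]), 0.73)]
key_green_eye [(array([ 547.7, -246.1,    7.6]), 0.95)]
key_blue_bow [(array([506. , 140.3,   5.9]), 0.83)]
key_stand [(array([ 570.4, -145.5,    3.8]), 0.91)]
hook_nose [(array([ 573.5, -144.7,  170.3]), 0.78)]
dust_cap [(array([461.7, -32.1,   3.6]), 0.64)]
oil_bottle [(array([699. ,  77.8,  -3.8]), 0.56)]
mouse [(array([ 651.5, -285.1,   -2.8]), 0.6)]
hook_bottom [(array([ 593.2, -141.6,  144.7]), 0.91)]
```

View pics/scene1.png

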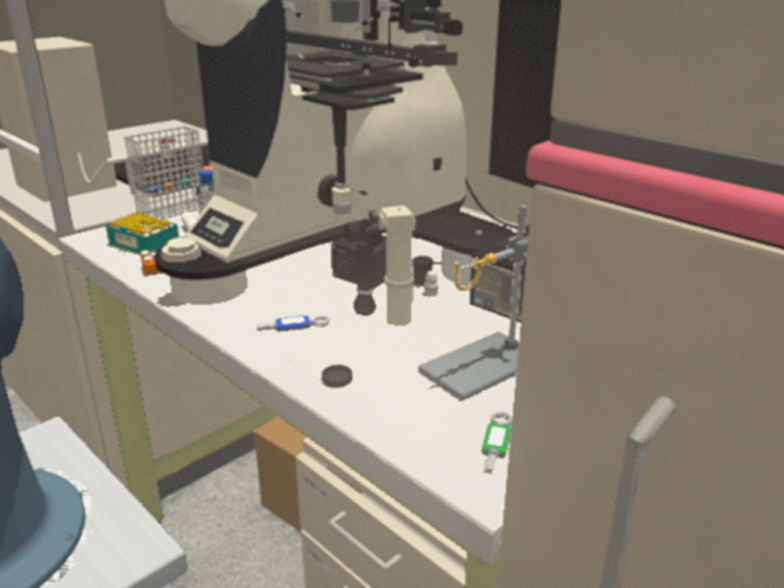

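View pics/top1.png

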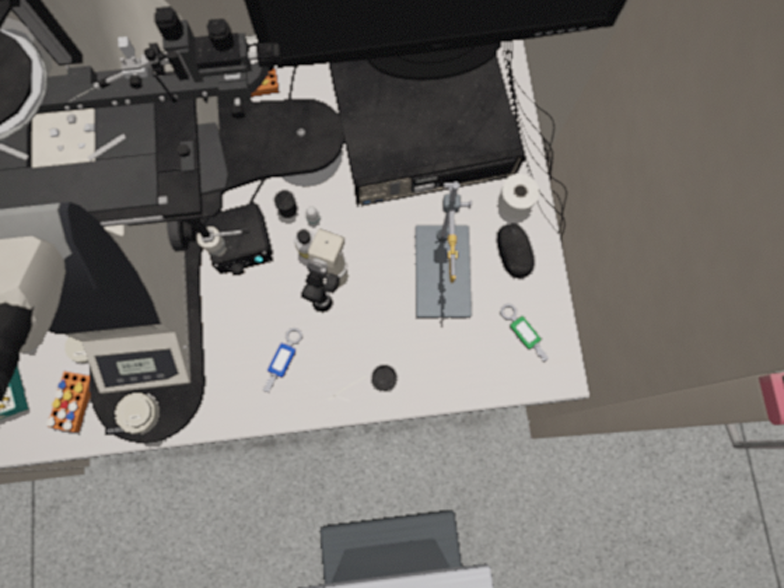

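The scene view shows the green key at about (497,437), the hook at (475,268) and the cap at (337,376). In the top view the green bow is at (527,333), its eye at (508,312), the nose at (452,278) and the base plate at (415–470, 225–318). Next I'll measure the key and stand axes precisely.

Run:
```python
from h import *
p=arm.grab_frame('top');hsv=cv2.cvtColor(p['frame'],cv2.COLOR_RGB2HSV);d=p['depth']
def plane(uv,z):
    a=world(p,uv,500);b=world(p,uv,1000);t=(z-a[2])/(b[2]-a[2]);return a+t*(b-a)
def rect(m,z,n):
    ys,xs=np.nonzero(m);P=np.array([plane((x,y),z)[:2] for x,y in zip(xs,ys)],np.float32)
    r=cv2.minAreaRect(P);print(n,len(P),r,'mean',P.mean(0));return P
g=((hsv[...,0]>45)&(hsv[...,0]<80)&(hsv[...,1]>110))
g[:, :340]=0; g[:200]=0
rect(cv2.morphologyEx(g.astype(np.uint8),2,np.ones((2,2))),11,'green')
m=arm.silhouettes('key_green_bow',p)
if m: P=rect(m[0]['pixels'],5,'greenkey')
m=arm.silhouettes('key_stand',p)
if m:
    M=m[0]['pixels']; ys,xs=np.nonzero(M)
    W=np.array([world(p,(x,y),d[y,x]) for x,y in zip(xs,ys)])
    B=W[(W[:,2]>4)&(W[:,2]<20)];print('base',len(B),cv2.minAreaRect(B[:,:2].astype(np.float32)),np.median(B[:,2]))
    H=W[W[:,2]>60]; print('high',len(H)); 
    for h in H[np.argsort(H[:,0])][::6]: print(h)
# hook via HSV yellow
y=((hsv[...,0]>10)&(hsv[...,0]<30)&(hsv[...,1]>100)); y[:, :300]=0;y[:,345:]=0;y[:150]=0;y[220:]=0
ys,xs=np.nonzero(y);print('brass');
for a,b in list(zip(xs,ys))[::3]: print(a,b,world(p,(a,b),d[b,a]),plane((a,b),180))
```

```text
green 66 ((503.78497314453125, -274.7503356933594), (49.86209487915039, 24.5288143157959), 27.229808807373047) mean [ 502.4 -272.1]
greenkey 354 ((499.99456787109375, -281.68115234375), (90.29129791259766, 30.464265823364258), 31.18539047241211) mean [ 504.4 -278.7]
base 2365 ((667.8198852539062, -157.89842224121094), (94.49315643310547, 240.2288360595703), 82.71614837646484) 12.337228789901019
high 536
[ 343.2  -20.  1076.2]
[ 343.2  -20.  1076.2]
[ 570.1 -144.9  179.3]
[ 571.1 -147.6  174.4]
[ 573.4 -147.2  181.8]
[ 579.5 -146.7  175.1]
[ 583.1 -147.8  169.4]
[ 586.4 -144.6  143.4]
[ 589.9 -145.6  138.2]
[ 593.3 -148.   140.7]
[ 595.1 -145.9  142.8]
[ 599.6 -148.8  141.5]
[ 601.4 -148.   172.4]
[ 603.4 -148.2  172.8]
[ 605.  -148.3  174.6]
[ 606.1 -146.7  171.5]
[ 607.4 -153.   172. ]
[ 609.1 -144.6  176.4]
[ 611.5 -149.3  173.7]
[ 612.9 -151.4  175.4]
[ 616.6 -152.4  170.1]
[ 621.2 -148.9  170.5]
[ 623.9 -150.9  175. ]
[ 625.3 -153.   176.3]
[ 628.4 -158.1  171.9]
[ 629.9 -145.9  171.6]
[ 631.9 -151.9  176.5]
[ 633.1 -150.3  173.5]
[ 635.7 -158.7  175.8]
[ 636.4 -148.9  170.6]
[ 6
[... 1978 characters left out ...]
22 174 [ 624.1 -148.9  174.9] [ 622.5 -148.1  180. ]
322 175 [ 623.6 -149.3  169.7] [ 620.4 -147.8  180. ]
322 176 [ 621.2 -148.9  170.5] [ 618.3 -147.6  180. ]
323 177 [ 618.2 -150.3  172.8] [ 616.  -149.3  180. ]
322 179 [ 614.8 -148.   170.6] [ 612.  -146.7  180. ]
321 180 [ 612.4 -145.4  172.4] [ 610.1 -144.4  180. ]
324 180 [ 612.4 -151.8  170.1] [ 609.4 -150.4  180. ]
321 181 [ 609.1 -144.6  176.4] [ 608.  -144.1  180. ]
320 182 [ 608.5 -142.9  172. ] [ 606.2 -141.8  180. ]
322 197 [ 583.5 -146.1  145.4] [ 574.5 -141.4  180. ]
322 198 [ 581.  -145.7  146.5] [ 572.5 -141.1  180. ]
322 199 [ 573.8 -142.6  166.7] [ 570.4 -140.9  180. ]
322 200 [ 573.  -143.   161.6] [ 568.4 -140.6  180. ]
```

Run:
```python
from h import *
p=arm.grab_frame('top')
c=(345,210,405,265);f=p['frame'][c[1]:c[3],c[0]:c[2],::-1]
a=cv2.resize(f,None,fx=12,fy=10.9*0+12,interpolation=cv2.INTER_CUBIC)[:590]
cv2.imwrite('pics/key.png',a)
def plane(uv,z):
    a=world(p,uv,500);b=world(p,uv,1000);t=(z-a[2])/(b[2]-a[2]);return a+t*(b-a)
for uv in((345,210),(405,210),(345,260),(405,260)): print(uv,plane(uv,5))
```

```text
(345, 210) [ 581.6 -215.2    5. ]
(405, 210) [ 565.  -357.7    5. ]
(345, 260) [ 463.1 -197.3    5. ]
(405, 260) [ 446.9 -336.2    5. ]
```

View pics/key.png

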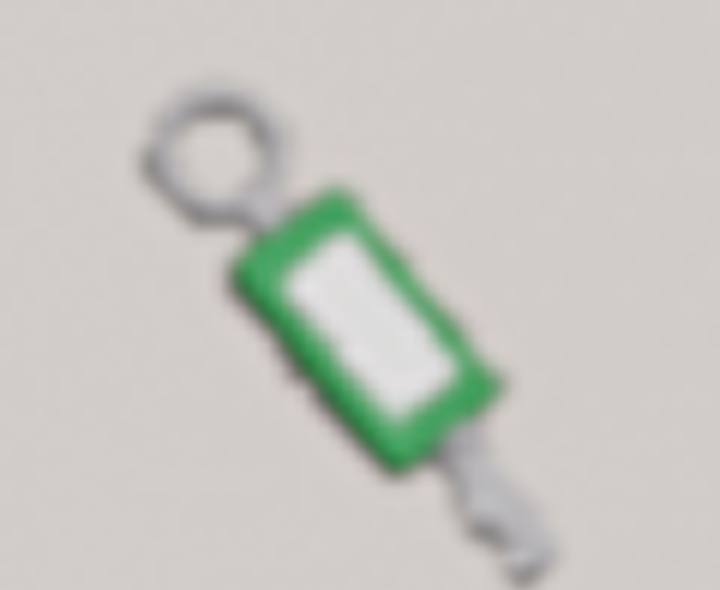

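The crop puts the eye at crop pixel (217,157), the bow centre at (369,328) and the blade tip at (530,570). That gives a bow at about (507,-275) and a key yaw of about 31°. Eye-to-bow comes out at 44 mm against the 45 mm given. Before sweeping across I'll check the path is clear.

Run:
```python
from h import *
for n in('scene','top'):
    p=arm.grab_frame(n);K=np.array(p['camera_matrix']);d=p['depth'];T=np.linalg.inv(np.array(p['world_to_cam']))
    v,u=np.mgrid[:420,:560];X=np.stack([(u-K[0,2])/K[0,0]*d,-(v-K[1,2])/K[1,1]*d,-d,np.ones_like(d)],-1)[d>0]@T.T
    X=X[:,:3];a=np.array([190,621]);b=np.array([507,-275]);e=(b-a)/np.linalg.norm(b-a)
    t=(X[:,:2]-a)@e;s=(X[:,:2]-a)@np.array([-e[1],e[0]])  # s>0 : away from the base
    for t0 in range(0,1000,100):
        for lo,hi in((120,260),(260,450)):
            m=(t>t0)&(t<t0+100)&(X[:,2]>lo)&(X[:,2]<hi)&(s>-60)&(s<250)
            if m.sum()>5: print(n,t0,lo,m.sum(),'min s',s[m].min(),np.percentile(s[m],5),'t',t[m].min())
```

```text
scene 300 120 742 min s 194.9651365544706 213.09018768872065 t 316.54678791343207
scene 300 260 928 min s 167.98509303347134 174.5806889849602 t 346.0085471541253
scene 400 120 1620 min s 190.18414491261674 202.4563200659948 t 400.03181173365374
scene 400 260 2840 min s 172.53339756881647 200.75628762035808 t 400.0304342696208
scene 600 120 722 min s 157.20367021871164 164.05099492188225 t 641.6931369278477
scene 700 120 586 min s 176.96327579514252 200.1443523519088 t 700.044630250174
scene 800 120 466 min s 100.88404980439638 103.00796717190576 t 845.2286983312706
scene 900 120 262 min s 191.85521019656633 194.33568531789535 t 900.0716155026621
top 300 120 944 min s 197.85281990756226 209.7939471265809 t 319.4244942149944
top 300 260 277 min s 170.07156942212507 236.00790961156875 t 360.7980125494203
top 400 120 1253 min s 187.52413331817334 198.8636816043089 t 400.0677965519298
top 400 260 2431 min s 174.06753803187613 215.80926944659342 t 400.06312114736266
top 600 120 719 min s 161.4611191854912 167.0568237816628 t 641.0986485927734
top 700 120 357 min s 175.56070893020407 201.21383987991666 t 700.0191542922598
top 800 120 356 min s 102.95132520313865 111.33879510502112 t 847.5960469107264
top 900 120 150 min s 192.84239008628975 195.55305597820703 t 900.1024445593841
```

```bash
python3 -m handwheel '[{"dx":14,"dy":-37,"rz":-5},{"dx":28,"dy":-75,"rz":-10},{"dx":42,"dy":-112,"rz":-16},{"dx":56,"dy":-150,"rz":-22},{"dx":70,"dy":-187,"rz":-28},{"dx":84,"dy":-225,"rz":-33},{"dx":98,"dy":-262,"rz":-38},{"dx":106,"dy":-299,"rz":-44}]'
python3 -m handwheel '[{"dx":14,"dy":-37,"rz":-5},{"dx":28,"dy":-75,"rz":-10},{"dx":42,"dy":-112,"rz":-16},{"dx":56,"dy":-150,"rz":-22},{"dx":70,"dy":-187,"rz":-28},{"dx":84,"dy":-225,"rz":-33},{"dx":98,"dy":-262,"rz":-38},{"dx":106,"dy":-299,"rz":-44}]'
```

```text
$[0]: bad value
$[0]: bad value
```

```bash
python3 -m handwheel '[{"grip":0,"dx":14,"dy":-37,"dz":0,"rx":0,"ry":0,"rz":-5},{"grip":0,"dx":28,"dy":-75,"dz":0,"rx":0,"ry":0,"rz":-10},{"grip":0,"dx":42,"dy":-112,"dz":0,"rx":0,"ry":0,"rz":-16},{"grip":0,"dx":56,"dy":-150,"dz":0,"rx":0,"ry":0,"rz":-22},{"grip":0,"dx":70,"dy":-187,"dz":0,"rx":0,"ry":0,"rz":-28},{"grip":0,"dx":84,"dy":-225,"dz":0,"rx":0,"ry":0,"rz":-33},{"grip":0,"dx":98,"dy":-262,"dz":0,"rx":0,"ry":0,"rz":-38},{"grip":0,"dx":106,"dy":-299,"dz":0,"rx":0,"ry":0,"rz":-44}]'
```

```text
clock: 1.97
tcp_pos: [296.8, 320.9, 239.5]
eef_rot: [[-0.481, 0.877, 0.001], [0.877, 0.481, 0.0], [-0.0, 0.001, -1.0]]
wrist_force: [0.4, -0.7, 0.3]
finger_gap: 84.8
```

```bash
python3 -m handwheel '[{"grip":0,"dx":14,"dy":-37,"dz":0,"rx":0,"ry":0,"rz":-5},{"grip":0,"dx":28,"dy":-75,"dz":0,"rx":0,"ry":0,"rz":-10},{"grip":0,"dx":42,"dy":-112,"dz":0,"rx":0,"ry":0,"rz":-16},{"grip":0,"dx":56,"dy":-150,"dz":0,"rx":0,"ry":0,"rz":-22},{"grip":0,"dx":70,"dy":-187,"dz":0,"rx":0,"ry":0,"rz":-28},{"grip":0,"dx":84,"dy":-225,"dz":0,"rx":0,"ry":0,"rz":-33},{"grip":0,"dx":98,"dy":-262,"dz":0,"rx":0,"ry":0,"rz":-38},{"grip":0,"dx":106,"dy":-299,"dz":0,"rx":0,"ry":0,"rz":-44}]'
python3 -m handwheel '[{"grip":0,"dx":13,"dy":-37,"dz":0,"rx":0,"ry":0,"rz":-5},{"grip":0,"dx":26,"dy":-75,"dz":0,"rx":0,"ry":0,"rz":-10},{"grip":0,"dx":39,"dy":-112,"dz":0,"rx":0,"ry":0,"rz":-16},{"grip":0,"dx":52,"dy":-150,"dz":0,"rx":0,"ry":0,"rz":-22},{"grip":0,"dx":65,"dy":-187,"dz":0,"rx":0,"ry":0,"rz":-28},{"grip":0,"dx":78,"dy":-225,"dz":0,"rx":0,"ry":0,"rz":-33},{"grip":0,"dx":91,"dy":-262,"dz":0,"rx":0,"ry":0,"rz":-38},{"grip":0,"dx":104,"dy":-297,"dz":0,"rx":0,"ry":0,"rz":-43.5}]'
```

```text
clock: 2.63
tcp_pos: [402.8, 21.4, 239.8]
eef_rot: [[0.264, 0.965, 0.002], [0.965, -0.264, -0.0], [0.0, 0.002, -1.0]]
wrist_force: [0.1, 1.3, 0.7]
finger_gap: 85.4
clock: 3.3
tcp_pos: [506.4, -275.7, 239.3]
eef_rot: [[0.855, 0.518, 0.0], [0.518, -0.855, -0.0], [0.0, 0.0, -1.0]]
wrist_force: [0.7, -0.5, 0.1]
finger_gap: 85.5
```

```bash
python3 -m handwheel '[{"grip":0,"dx":0,"dy":0,"dz":-35,"rx":0,"ry":0,"rz":0},{"grip":0,"dx":0,"dy":0,"dz":-70,"rx":0,"ry":0,"rz":0},{"grip":0,"dx":0,"dy":0,"dz":-105,"rx":0,"ry":0,"rz":0},{"grip":0,"dx":0,"dy":0,"dz":-140,"rx":0,"ry":0,"rz":0},{"grip":0,"dx":0,"dy":0,"dz":-175,"rx":0,"ry":0,"rz":0},{"grip":0,"dx":0,"dy":0,"dz":-205,"rx":0,"ry":0,"rz":0},{"grip":0,"dx":0,"dy":0,"dz":-220,"rx":0,"ry":0,"rz":0},{"grip":0,"dx":0,"dy":0,"dz":-229,"rx":0,"ry":0,"rz":0}]'
python3 -m handwheel '[{"grip":0.3,"dx":0,"dy":0,"dz":0,"rx":0,"ry":0,"rz":0},{"grip":0.5,"dx":0,"dy":0,"dz":0,"rx":0,"ry":0,"rz":0},{"grip":0.7,"dx":0,"dy":0,"dz":0,"rx":0,"ry":0,"rz":0},{"grip":1,"dx":0,"dy":0,"dz":0,"rx":0,"ry":0,"rz":0},{"grip":1,"dx":0,"dy":0,"dz":0,"rx":0,"ry":0,"rz":0},{"grip":1,"dx":0,"dy":0,"dz":0,"rx":0,"ry":0,"rz":0},{"grip":1,"dx":0,"dy":0,"dz":0,"rx":0,"ry":0,"rz":0},{"grip":1,"dx":0,"dy":0,"dz":0,"rx":0,"ry":0,"rz":0}]' 100
```

```text
clock: 3.97
tcp_pos: [504.6, -272.2, 7.4]
eef_rot: [[0.853, 0.522, -0.004], [0.522, -0.853, 0.003], [-0.002, -0.004, -1.0]]
wrist_force: [-0.4, 1.6, -0.2]
finger_gap: 85.7
clock: 4.63
tcp_pos: [507.4, -274.5, 12.6]
eef_rot: [[0.853, 0.523, 0.003], [0.523, -0.853, -0.002], [0.001, 0.003, -1.0]]
wrist_force: [-1.6, 1.1, 6.0]
finger_gap: 26.1
```

```bash
python3 -m handwheel '[{"grip":1,"dx":0,"dy":0,"dz":0,"rx":0,"ry":0,"rz":0},{"grip":1,"dx":0,"dy":0,"dz":0,"rx":0,"ry":0,"rz":0},{"grip":1,"dx":0,"dy":0,"dz":0,"rx":0,"ry":0,"rz":0},{"grip":1,"dx":0,"dy":0,"dz":0,"rx":0,"ry":0,"rz":0},{"grip":1,"dx":0,"dy":0,"dz":2,"rx":0,"ry":0,"rz":0},{"grip":1,"dx":0,"dy":0,"dz":5,"rx":0,"ry":0,"rz":0},{"grip":1,"dx":0,"dy":0,"dz":12,"rx":0,"ry":0,"rz":0},{"grip":1,"dx":0,"dy":0,"dz":20,"rx":0,"ry":0,"rz":0}]'
python3 -m handwheel '[{"grip":1,"dx":0,"dy":0,"dz":10,"rx":0,"ry":0,"rz":0},{"grip":1,"dx":0,"dy":0,"dz":30,"rx":0,"ry":0,"rz":0},{"grip":1,"dx":0,"dy":0,"dz":60,"rx":0,"ry":0,"rz":0},{"grip":1,"dx":0,"dy":0,"dz":95,"rx":0,"ry":0,"rz":0},{"grip":1,"dx":0,"dy":0,"dz":130,"rx":0,"ry":0,"rz":0},{"grip":1,"dx":0,"dy":0,"dz":165,"rx":0,"ry":0,"rz":0},{"grip":1,"dx":0,"dy":0,"dz":195,"rx":0,"ry":0,"rz":0},{"grip":1,"dx":0,"dy":0,"dz":210,"rx":0,"ry":0,"rz":0}]'
python3 - <<'E'
from h import *
s=st();t=np.array(s['tcp_pos'])
for n in('scene','top'):
    p=arm.grab_frame(n);u=pix(p,t+[0,0,-20]);print(n,u);x,y=[int(v) for v in u]
    c=(max(0,x-70),max(0,y-60),min(560,x+70),min(420,y+60));print(c)
    save(p,'g_'+n+'.png',c,5)
    for k in('key_green_bow','key_green_eye'): print(k,[(np.array(q['point']),round(q['score'],2)) for q in arm.pinpoint(k,p)[:1]])
E
```

```text
clock: 5.3
tcp_pos: [505.8, -273.1, 30.6]
eef_rot: [[0.853, 0.522, -0.001], [0.522, -0.853, 0.001], [-0.0, -0.001, -1.0]]
wrist_force: [-0.9, -0.4, -1.3]
finger_gap: 26.7
clock: 5.97
tcp_pos: [507.5, -274.4, 246.6]
eef_rot: [[0.853, 0.523, 0.006], [0.523, -0.853, -0.005], [0.003, 0.008, -1.0]]
wrist_force: [0.8, -0.0, 0.2]
finger_gap: 26.3
5.97 [ 507.5 -274.4  246.6] F [ 0.8 -0.   0.2] gap 26.3
scene [364.1 197. ]
(294, 137, 434, 257)
key_green_bow [(array([ 507.3, -273.8,  237.4]), 0.68)]
key_green_eye [(array([ 546.5, -257.7,  241.6]), 0.77)]
top [399.1 216.7]
(329, 156, 469, 276)
key_green_bow []
key_green_eye [(array([463.3, -28.5,   4.4]), 0.63)]
```

View pics/g_scene.png

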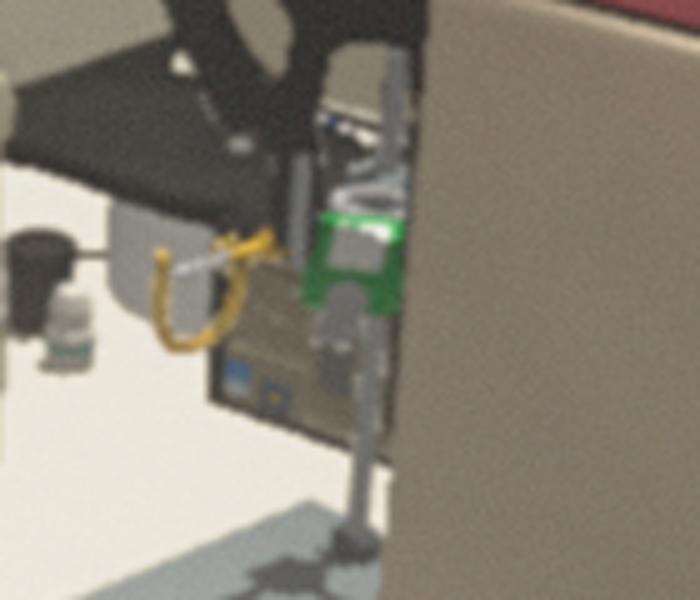

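View pics/g_top.png

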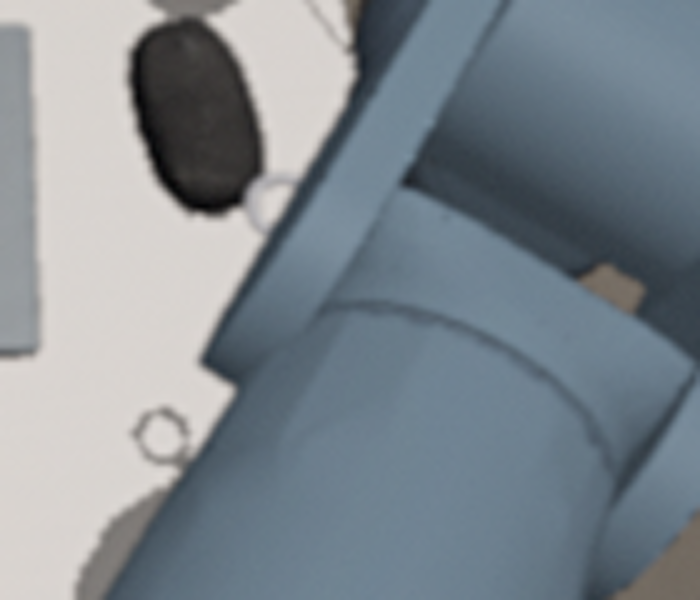

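The scene crop shows the key gripped across the bow and level, its ring at about (370,200) and the hook's nose tip at (163,257) with the gate in grey. In the top crop the ring is half visible at (280,205). I'll move above the hook with some clearance and turn the key to the hook's yaw.

```bash
python3 -m handwheel '[{"grip":1,"dx":0,"dy":15,"dz":0,"rx":0,"ry":0,"rz":-5},{"grip":1,"dx":2,"dy":32,"dz":0,"rx":0,"ry":0,"rz":-11},{"grip":1,"dx":5,"dy":50,"dz":0,"rx":0,"ry":0,"rz":-17},{"grip":1,"dx":8,"dy":70,"dz":0,"rx":0,"ry":0,"rz":-23},{"grip":1,"dx":11,"dy":90,"dz":0,"rx":0,"ry":0,"rz":-29},{"grip":1,"dx":14,"dy":110,"dz":0,"rx":0,"ry":0,"rz":-34},{"grip":1,"dx":17,"dy":125,"dz":0,"rx":0,"ry":0,"rz":-37.8},{"grip":1,"dx":17,"dy":134,"dz":0,"rx":0,"ry":0,"rz":-37.8}]'
python3 - <<'E'
from h import *
for i in range(2):
    s=st();p=arm.grab_frame('top')
print(np.array(s['eef_rot'])[:,1])
p2=arm.grab_frame('scene');t=np.array(s['tcp_pos'])
for n,p in(('top',p),('scene',p2)):
    x,y=[int(v) for v in pix(p,t+[35,-3,-30])];c=(x-45,y-45,x+45,y+45);print(n,c)
    f=p['frame'][c[1]:c[3],c[0]:c[2],::-1];f=cv2.resize(f,(400,400),interpolation=cv2.INTER_CUBIC)
    im=f if n=='top' else np.hstack([im,f])
    for k in('key_green_bow','key_green_eye','hook_nose'): print(k,[(np.array(q['point']),round(q['score'],2)) for q in arm.pinpoint(k,p)[:1]])
cv2.imwrite('pics/above.png',im)
E
```

```text
clock: 6.93
tcp_pos: [522.4, -137.5, 238.2]
eef_rot: [[0.994, -0.109, -0.003], [-0.109, -0.994, 0.002], [-0.003, -0.002, -1.0]]
wrist_force: [0.6, -0.2, -1.0]
finger_gap: 26.2
6.93 [ 522.4 -137.5  238.2] F [ 0.6 -0.2 -1. ] gap 26.2
6.98 [ 522.3 -136.8  238.4] F [ 0.2  0.5 -1. ] gap 26.3
[-0.1 -1.  -0. ]
top (278, 156, 368, 246)
key_green_bow []
key_green_eye []
hook_nose []
scene (274, 129, 364, 219)
key_green_bow [(array([ 525.8, -136.2,  228.8]), 0.81)]
key_green_eye [(array([ 563.4, -149.7,  231.3]), 0.65)]
hook_nose [(array([ 571.7, -146.7,  171. ]), 0.74)]
```

View pics/above.png

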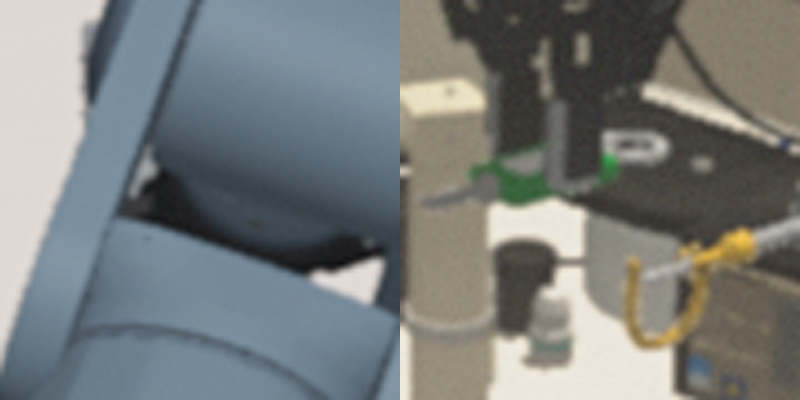

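The top view is blocked by the arm. In the scene crop the ring is at about (637,146) and the nose tip at (632,262). I'll turn those pixels into positions.

Run:
```python
from h import *
p=arm.grab_frame('scene');st()
def plane(uv,z):
    a=world(p,uv,500);b=world(p,uv,1000);t=(z-a[2])/(b[2]-a[2]);return a+t*(b-a)
e=(274+237*.225-.5,129+146*.225-.5);n=(274+232*.225-.5,129+258*.225-.5)
for z in(229,232,235): print('eye',z,plane(e,z), 'exp px',pix(p,[567.7,-144,z]))
print('seen',e,n)
for z in range(170,200,4): print('nose tip',z,pix(p,[570.7,-144.3,z]),plane(n,z))
# depth of nose/hook pixels
hsv=cv2.cvtColor(p['frame'],cv2.COLOR_RGB2HSV);m=(hsv[...,0]>10)&(hsv[...,0]<30)&(hsv[...,1]>120)
m[:175]=0;m[:,:320]=0;m[212:]=0;m[:,350:]=0
ys,xs=np.nonzero(m)
W=np.array([world(p,(x,y),p['depth'][y,x]) for x,y in zip(xs,ys)])
h=(W-[570.7,-144.3,0])@np.array([[.994,.111,0],[-.111,.994,0],[0,0,1]]).T if 0 else None
ux=(W[:,:2]-[570.7,-144.3])@[.994,-.111]
k=abs(ux)<6;print('nose col pts\n',np.c_[xs,ys,W][k][:12])
k=(ux>10)&(ux<24);print('bottom z',np.percentile(W[k][:,2],[2,10,50,90]) )
```

```text
7.43 [ 523.  -140.   240.3] F [-0.8  0.1  0.4] gap 26.7
eye 229 [ 575.8 -140.2  229. ] exp px [325.4 163.1]
eye 232 [ 569.9 -145.3  232. ] exp px [325.5 161.5]
eye 235 [ 563.9 -150.3  235. ] exp px [325.6 159.9]
seen (326.825, 161.35) (325.7, 186.55)
nose tip 170 [325.3 193. ] [ 593.2 -125.8  170. ]
nose tip 174 [325.4 191. ] [ 586.3 -131.6  174. ]
nose tip 178 [325.5 189. ] [ 579.3 -137.4  178. ]
nose tip 182 [325.5 187. ] [ 572.4 -143.2  182. ]
nose tip 186 [325.6 185. ] [ 565.5 -149.   186. ]
nose tip 190 [325.7 182.9] [ 558.5 -154.8  190. ]
nose tip 194 [325.8 180.9] [ 551.6 -160.6  194. ]
nose tip 198 [325.9 178.8] [ 544.7 -166.4  198. ]
nose col pts
 [[ 326.   188.   571.5 -144.8  179.9]
 [ 326.   189.   568.9 -147.   179.5]
 [ 326.   190.   569.  -147.1  177.5]
 [ 326.   191.   571.4 -145.2  174.1]
 [ 326.   192.   571.  -145.7  172.4]
 [ 326.   194.   571.4 -145.5  168.2]
 [ 326.   195.   569.  -147.6  167.7]
 [ 326.   202.   573.  -145.1  151.4]
 [ 326.   203.   572.6 -145.5  149.7]
 [ 327.   204.   573.3 -147.4  148. ]
 [ 328.   205.   575.8 -147.9  145.3]]
bottom z [139.1 139.7 140.8 141.8]
```

The nose tip is at about z=182, so the gate is near 170, and the ring is nearly centred over the nose. Next I'll lower the key to just above the nose tip.

```bash
python3 -m handwheel '[{"grip":1,"dx":0,"dy":0,"dz":-10,"rx":0,"ry":0,"rz":0},{"grip":1,"dx":0,"dy":0,"dz":-22,"rx":0,"ry":0,"rz":0},{"grip":1,"dx":0,"dy":0,"dz":-32,"rx":0,"ry":0,"rz":0},{"grip":1,"dx":0,"dy":0,"dz":-40,"rx":0,"ry":0,"rz":0},{"grip":1,"dx":0,"dy":0,"dz":-43,"rx":0,"ry":0,"rz":0},{"grip":1,"dx":0,"dy":0,"dz":-43,"rx":0,"ry":0,"rz":0},{"grip":1,"dx":0,"dy":0,"dz":-43,"rx":0,"ry":0,"rz":0},{"grip":1,"dx":0,"dy":0,"dz":-43,"rx":0,"ry":0,"rz":0}]'
python3 - <<'E'
from h import *
p=arm.grab_frame('scene');st()
c=(295,145,365,205);save(p,'near.png',c,10)
E
```

```text
clock: 8.1
tcp_pos: [523.5, -139.6, 197.9]
eef_rot: [[0.994, -0.11, 0.001], [-0.11, -0.994, -0.0], [0.001, 0.0, -1.0]]
wrist_force: [-0.5, -0.6, -0.1]
finger_gap: 26.5
8.15 [ 523.5 -139.6  198. ] F [-0.5  0.7 -1. ] gap 26.3
```

View pics/near.png

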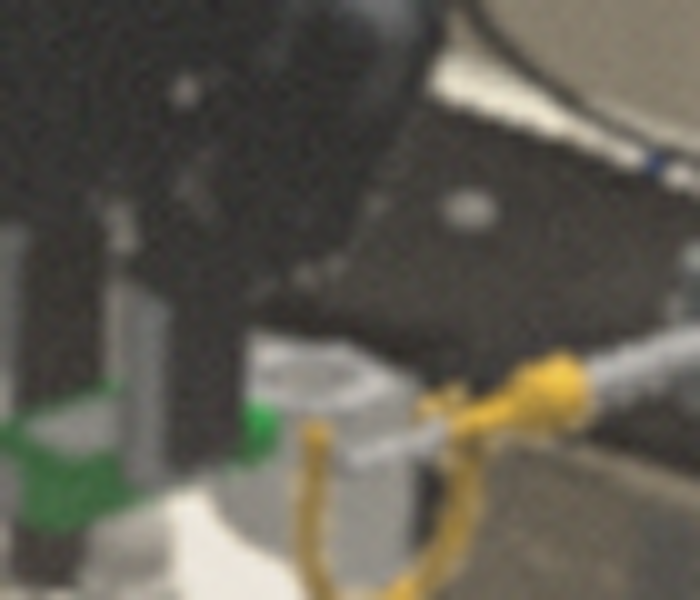

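The ring centre at (320,383) sits straight above the nose tip at (317,425), about 8 mm up. From here I'll go down and feel for contact.

```bash
python3 -m handwheel '[{"grip":1,"dx":0,"dy":0,"dz":-2,"rx":0,"ry":0,"rz":0},{"grip":1,"dx":0,"dy":0,"dz":-4,"rx":0,"ry":0,"rz":0},{"grip":1,"dx":0,"dy":0,"dz":-5,"rx":0,"ry":0,"rz":0},{"grip":1,"dx":0,"dy":0,"dz":-6,"rx":0,"ry":0,"rz":0},{"grip":1,"dx":0,"dy":0,"dz":-6,"rx":0,"ry":0,"rz":0},{"grip":1,"dx":0,"dy":0,"dz":-6,"rx":0,"ry":0,"rz":0},{"grip":1,"dx":0,"dy":0,"dz":-6,"rx":0,"ry":0,"rz":0},{"grip":1,"dx":0,"dy":0,"dz":-6,"rx":0,"ry":0,"rz":0}]'
python3 -m handwheel '[{"grip":1,"dx":0,"dy":0,"dz":-1,"rx":0,"ry":0,"rz":0},{"grip":1,"dx":0,"dy":0,"dz":-2,"rx":0,"ry":0,"rz":0},{"grip":1,"dx":0,"dy":0,"dz":-2.5,"rx":0,"ry":0,"rz":0},{"grip":1,"dx":0,"dy":0,"dz":-3,"rx":0,"ry":0,"rz":0},{"grip":1,"dx":0,"dy":0,"dz":-3,"rx":0,"ry":0,"rz":0},{"grip":1,"dx":0,"dy":0,"dz":-3,"rx":0,"ry":0,"rz":0},{"grip":1,"dx":0,"dy":0,"dz":-3,"rx":0,"ry":0,"rz":0},{"grip":1,"dx":0,"dy":0,"dz":-3,"rx":0,"ry":0,"rz":0}]'
```

```text
clock: 8.82
tcp_pos: [523.1, -139.4, 191.4]
eef_rot: [[0.994, -0.11, 0.0], [-0.11, -0.994, -0.0], [0.0, 0.0, -1.0]]
wrist_force: [-1.2, 0.1, -1.3]
finger_gap: 26.5
clock: 9.48
tcp_pos: [523.1, -139.4, 188.3]
eef_rot: [[0.994, -0.11, 0.0], [-0.11, -0.994, -0.0], [0.0, 0.0, -1.0]]
wrist_force: [0.2, -0.2, -1.3]
finger_gap: 26.5
```

```bash
python3 -m handwheel '[{"grip":1,"dx":0,"dy":0,"dz":-1,"rx":0,"ry":0,"rz":0},{"grip":1,"dx":0,"dy":0,"dz":-2,"rx":0,"ry":0,"rz":0},{"grip":1,"dx":0,"dy":0,"dz":-2,"rx":0,"ry":0,"rz":0},{"grip":1,"dx":0,"dy":0,"dz":-2,"rx":0,"ry":0,"rz":0},{"grip":1,"dx":0,"dy":0,"dz":-2,"rx":0,"ry":0,"rz":0},{"grip":1,"dx":0,"dy":0,"dz":-2,"rx":0,"ry":0,"rz":0},{"grip":1,"dx":0,"dy":0,"dz":-2,"rx":0,"ry":0,"rz":0},{"grip":1,"dx":0,"dy":0,"dz":-2,"rx":0,"ry":0,"rz":0}]'
```

```text
clock: 10.15
tcp_pos: [523.1, -139.4, 186.3]
eef_rot: [[0.994, -0.11, 0.0], [-0.11, -0.994, -0.0], [0.0, 0.0, -1.0]]
wrist_force: [-0.3, 1.2, -0.9]
finger_gap: 26.6
```

```bash
python3 -m handwheel '[{"grip":1,"dx":0,"dy":0,"dz":-1,"rx":0,"ry":0,"rz":0},{"grip":1,"dx":0,"dy":0,"dz":-2,"rx":0,"ry":0,"rz":0},{"grip":1,"dx":0,"dy":0,"dz":-2,"rx":0,"ry":0,"rz":0},{"grip":1,"dx":0,"dy":0,"dz":-2,"rx":0,"ry":0,"rz":0},{"grip":1,"dx":0,"dy":0,"dz":-2,"rx":0,"ry":0,"rz":0},{"grip":1,"dx":0,"dy":0,"dz":-2,"rx":0,"ry":0,"rz":0},{"grip":1,"dx":0,"dy":0,"dz":-2,"rx":0,"ry":0,"rz":0},{"grip":1,"dx":0,"dy":0,"dz":-2,"rx":0,"ry":0,"rz":0}]'
```

```text
clock: 10.82
tcp_pos: [523.1, -139.4, 184.3]
eef_rot: [[0.994, -0.11, 0.0], [-0.11, -0.994, -0.0], [0.0, -0.0, -1.0]]
wrist_force: [0.4, 0.1, -1.0]
finger_gap: 26.2
```

```bash
python3 -m handwheel '[{"grip":1,"dx":0,"dy":0,"dz":-1,"rx":0,"ry":0,"rz":0},{"grip":1,"dx":0,"dy":0,"dz":-2,"rx":0,"ry":0,"rz":0},{"grip":1,"dx":0,"dy":0,"dz":-2,"rx":0,"ry":0,"rz":0},{"grip":1,"dx":0,"dy":0,"dz":-2,"rx":0,"ry":0,"rz":0},{"grip":1,"dx":0,"dy":0,"dz":-2,"rx":0,"ry":0,"rz":0},{"grip":1,"dx":0,"dy":0,"dz":-2,"rx":0,"ry":0,"rz":0},{"grip":1,"dx":0,"dy":0,"dz":-2,"rx":0,"ry":0,"rz":0},{"grip":1,"dx":0,"dy":0,"dz":-2,"rx":0,"ry":0,"rz":0}]'; python3 -c "
from h import *
p=arm.grab_frame('scene');s=st();print(np.array(s['torque'])*100)"
```

```text
clock: 11.48
tcp_pos: [523.1, -139.4, 182.3]
eef_rot: [[0.994, -0.11, 0.0], [-0.11, -0.994, -0.0], [0.0, 0.0, -1.0]]
wrist_force: [1.0, 0.7, -0.7]
finger_gap: 26.2
11.53 [ 523.1 -139.4  182.3] F [-0.  -0.7  0.3] gap 26.4
[2.9 0.5 2.6]
```

The ring should now be around the nose and just above the gate. Now I'll feel sideways for the nose along hook -x.

```bash
python3 -m handwheel '[{"grip":1,"dx":-1,"dy":0.1,"dz":0,"rx":0,"ry":0,"rz":0},{"grip":1,"dx":-2,"dy":0.2,"dz":0,"rx":0,"ry":0,"rz":0},{"grip":1,"dx":-2,"dy":0.2,"dz":0,"rx":0,"ry":0,"rz":0},{"grip":1,"dx":-2,"dy":0.2,"dz":0,"rx":0,"ry":0,"rz":0},{"grip":1,"dx":-2,"dy":0.2,"dz":0,"rx":0,"ry":0,"rz":0},{"grip":1,"dx":-2,"dy":0.2,"dz":0,"rx":0,"ry":0,"rz":0},{"grip":1,"dx":-2,"dy":0.2,"dz":0,"rx":0,"ry":0,"rz":0},{"grip":1,"dx":-2,"dy":0.2,"dz":0,"rx":0,"ry":0,"rz":0}]'; python3 -c "
from h import *
p=arm.grab_frame('scene');s=st();print(np.array(s['torque'])*100)"
```

```text
clock: 12.2
tcp_pos: [521.2, -139.2, 182.4]
eef_rot: [[0.994, -0.11, 0.0], [-0.11, -0.994, -0.0], [0.0, 0.0, -1.0]]
wrist_force: [1.9, -0.7, -0.4]
finger_gap: 26.4
12.25 [ 521.2 -139.2  182.4] F [ 1.9 -0.5 -1.7] gap 26.3
[ -1.9 -27.3  -3.8]
```

```bash
python3 -m handwheel '[{"grip":1,"dx":-1,"dy":0.1,"dz":0,"rx":0,"ry":0,"rz":0},{"grip":1,"dx":-1.5,"dy":0.2,"dz":0,"rx":0,"ry":0,"rz":0},{"grip":1,"dx":-1.5,"dy":0.2,"dz":0,"rx":0,"ry":0,"rz":0},{"grip":1,"dx":-1.5,"dy":0.2,"dz":0,"rx":0,"ry":0,"rz":0},{"grip":1,"dx":-1.5,"dy":0.2,"dz":0,"rx":0,"ry":0,"rz":0},{"grip":1,"dx":-1.5,"dy":0.2,"dz":0,"rx":0,"ry":0,"rz":0},{"grip":1,"dx":-1.5,"dy":0.2,"dz":0,"rx":0,"ry":0,"rz":0},{"grip":1,"dx":-1.5,"dy":0.2,"dz":0,"rx":0,"ry":0,"rz":0}]'; python3 -c "
from h import *
p=arm.grab_frame('scene');s=st();print(np.array(s['torque'])*100)"
```

```text
clock: 12.92
tcp_pos: [520.9, -139.2, 182.8]
eef_rot: [[0.994, -0.11, 0.004], [-0.11, -0.994, -0.001], [0.004, 0.0, -1.0]]
wrist_force: [6.1, 0.3, -2.6]
finger_gap: 26.6
12.97 [ 520.8 -139.2  182.8] F [ 6.   0.6 -2.4] gap 26.2
[  -8.1 -105.9   -0.3]
```

Contact with the nose is at commanded x≈521.4, which is 6 mm off centre, and stiffness is about 3.5 N/mm. I'll back off to about 3 mm on the -x side (x≈524.2), then press down.

```bash
python3 -m handwheel '[{"grip":1,"dx":2,"dy":-0.2,"dz":0,"rx":0,"ry":0,"rz":0},{"grip":1,"dx":4.5,"dy":-0.5,"dz":0,"rx":0,"ry":0,"rz":0},{"grip":1,"dx":4.5,"dy":-0.5,"dz":-1,"rx":0,"ry":0,"rz":0},{"grip":1,"dx":4.5,"dy":-0.5,"dz":-2,"rx":0,"ry":0,"rz":0},{"grip":1,"dx":4.5,"dy":-0.5,"dz":-2,"rx":0,"ry":0,"rz":0},{"grip":1,"dx":4.5,"dy":-0.5,"dz":-2,"rx":0,"ry":0,"rz":0},{"grip":1,"dx":4.5,"dy":-0.5,"dz":-2,"rx":0,"ry":0,"rz":0},{"grip":1,"dx":4.5,"dy":-0.5,"dz":-2,"rx":0,"ry":0,"rz":0}]'; python3 -c "
from h import *
p=arm.grab_frame('scene');s=st();print(np.array(s['torque'])*100)"
```

```text
clock: 13.63
tcp_pos: [524.1, -139.6, 180.5]
eef_rot: [[0.994, -0.11, 0.0], [-0.11, -0.994, -0.0], [0.0, 0.0, -1.0]]
wrist_force: [-0.5, -0.1, 1.6]
finger_gap: 26.4
13.68 [ 524.1 -139.5  180.4] F [0.7 0.7 1.5] gap 26.4
[ -3.1 -10.6   4.9]
```

```bash
python3 -m handwheel '[{"grip":1,"dx":0,"dy":0,"dz":-0.5,"rx":0,"ry":0,"rz":0},{"grip":1,"dx":0,"dy":0,"dz":-1,"rx":0,"ry":0,"rz":0},{"grip":1,"dx":0,"dy":0,"dz":-1.5,"rx":0,"ry":0,"rz":0},{"grip":1,"dx":0,"dy":0,"dz":-2,"rx":0,"ry":0,"rz":0},{"grip":1,"dx":0,"dy":0,"dz":-2.5,"rx":0,"ry":0,"rz":0},{"grip":1,"dx":0,"dy":0,"dz":-3,"rx":0,"ry":0,"rz":0},{"grip":1,"dx":0,"dy":0,"dz":-3,"rx":0,"ry":0,"rz":0},{"grip":1,"dx":0,"dy":0,"dz":-3,"rx":0,"ry":0,"rz":0}]'; python3 -c "
from h import *
p=arm.grab_frame('scene');s=st();print(np.array(s['torque'])*100)"
```

```text
clock: 14.35
tcp_pos: [524.1, -139.5, 177.3]
eef_rot: [[0.994, -0.11, -0.0], [-0.11, -0.994, -0.0], [-0.0, 0.0, -1.0]]
wrist_force: [-0.9, 0.3, 3.4]
finger_gap: 26.3
14.4 [ 524.1 -139.5  177.3] F [-0.5  0.6  1.6] gap 26.2
[ -1.5 -10.5  -1.7]
```

Contact with the gate came at TCP z≈181, at about 2–3 N. Continuing down.

```bash
python3 -m handwheel '[{"grip":1,"dx":0,"dy":0,"dz":-0.5,"rx":0,"ry":0,"rz":0},{"grip":1,"dx":0,"dy":0,"dz":-1,"rx":0,"ry":0,"rz":0},{"grip":1,"dx":0,"dy":0,"dz":-1.5,"rx":0,"ry":0,"rz":0},{"grip":1,"dx":0,"dy":0,"dz":-2,"rx":0,"ry":0,"rz":0},{"grip":1,"dx":0,"dy":0,"dz":-2.5,"rx":0,"ry":0,"rz":0},{"grip":1,"dx":0,"dy":0,"dz":-3,"rx":0,"ry":0,"rz":0},{"grip":1,"dx":0,"dy":0,"dz":-3.5,"rx":0,"ry":0,"rz":0},{"grip":1,"dx":0,"dy":0,"dz":-4,"rx":0,"ry":0,"rz":0}]'; python3 -c "
from h import *
p=arm.grab_frame('scene');s=st();print(np.array(s['torque'])*100)"
```

```text
clock: 15.07
tcp_pos: [524.3, -139.6, 173.4]
eef_rot: [[0.994, -0.11, 0.001], [-0.11, -0.994, -0.0], [0.001, 0.0, -1.0]]
wrist_force: [-0.0, -0.3, 3.5]
finger_gap: 26.3
15.12 [ 524.2 -139.6  173.3] F [ 1.1 -0.5  3. ] gap 26.2
[ -0.6 -27.6   0. ]
```

```bash
python3 -m handwheel '[{"grip":1,"dx":0,"dy":0,"dz":-0.5,"rx":0,"ry":0,"rz":0},{"grip":1,"dx":0,"dy":0,"dz":-1,"rx":0,"ry":0,"rz":0},{"grip":1,"dx":0,"dy":0,"dz":-1.5,"rx":0,"ry":0,"rz":0},{"grip":1,"dx":0,"dy":0,"dz":-2,"rx":0,"ry":0,"rz":0},{"grip":1,"dx":0,"dy":0,"dz":-2.5,"rx":0,"ry":0,"rz":0},{"grip":1,"dx":0,"dy":0,"dz":-3,"rx":0,"ry":0,"rz":0},{"grip":1,"dx":0,"dy":0,"dz":-3,"rx":0,"ry":0,"rz":0},{"grip":1,"dx":0,"dy":0,"dz":-3,"rx":0,"ry":0,"rz":0}]'; python3 -c "
from h import *
p=arm.grab_frame('scene');s=st();print(np.array(s['torque'])*100)"
```

```text
clock: 15.78
tcp_pos: [524.0, -139.5, 170.2]
eef_rot: [[0.994, -0.11, -0.0], [-0.11, -0.994, 0.0], [-0.0, -0.0, -1.0]]
wrist_force: [-0.9, 0.1, 3.4]
finger_gap: 26.1
15.83 [ 524.  -139.5  170.2] F [-0.9  0.1  2.6] gap 26.3
[-7.3 -8.3 -6.6]
```

```bash
python3 -m handwheel '[{"grip":1,"dx":0,"dy":0,"dz":-0.5,"rx":0,"ry":0,"rz":0},{"grip":1,"dx":0,"dy":0,"dz":-1,"rx":0,"ry":0,"rz":0},{"grip":1,"dx":0,"dy":0,"dz":-1.5,"rx":0,"ry":0,"rz":0},{"grip":1,"dx":0,"dy":0,"dz":-2,"rx":0,"ry":0,"rz":0},{"grip":1,"dx":0,"dy":0,"dz":-2,"rx":0,"ry":0,"rz":0},{"grip":1,"dx":0,"dy":0,"dz":-2,"rx":0,"ry":0,"rz":0},{"grip":1,"dx":0,"dy":0,"dz":-2,"rx":0,"ry":0,"rz":0},{"grip":1,"dx":0,"dy":0,"dz":-2,"rx":0,"ry":0,"rz":0}]'; python3 -c "
from h import *
p=arm.grab_frame('scene');s=st();print(np.array(s['torque'])*100)"
```

```text
clock: 16.5
tcp_pos: [524.0, -139.5, 168.2]
eef_rot: [[0.994, -0.11, -0.0], [-0.11, -0.994, 0.0], [-0.0, -0.0, -1.0]]
wrist_force: [-0.6, -0.2, 2.6]
finger_gap: 26.6
16.55 [ 524.  -139.5  168.2] F [-0.6 -0.4  1.9] gap 26.4
[-6.1 -6.2 -4.2]
```

```bash
python3 -m handwheel '[{"grip":1,"dx":0,"dy":0,"dz":-0.5,"rx":0,"ry":0,"rz":0},{"grip":1,"dx":0,"dy":0,"dz":-1,"rx":0,"ry":0,"rz":0},{"grip":1,"dx":0,"dy":0,"dz":-1.5,"rx":0,"ry":0,"rz":0},{"grip":1,"dx":0,"dy":0,"dz":-2,"rx":0,"ry":0,"rz":0},{"grip":1,"dx":0,"dy":0,"dz":-2,"rx":0,"ry":0,"rz":0},{"grip":1,"dx":0,"dy":0,"dz":-2,"rx":0,"ry":0,"rz":0},{"grip":1,"dx":0,"dy":0,"dz":-2,"rx":0,"ry":0,"rz":0},{"grip":1,"dx":0,"dy":0,"dz":-2,"rx":0,"ry":0,"rz":0}]'; python3 -c "
from h import *
p=arm.grab_frame('scene');s=st();print(np.array(s['torque'])*100)"
```

```text
clock: 17.22
tcp_pos: [523.9, -139.5, 166.1]
eef_rot: [[0.994, -0.11, -0.001], [-0.11, -0.994, 0.0], [-0.001, -0.0, -1.0]]
wrist_force: [-1.6, -0.3, 3.2]
finger_gap: 25.9
17.27 [ 523.9 -139.5  166.2] F [-1.9 -1.5  2.3] gap 26.1
[-12.3   5.   -6.5]
```

```bash
python3 -m handwheel '[{"grip":1,"dx":0,"dy":0,"dz":-0.5,"rx":0,"ry":0,"rz":0},{"grip":1,"dx":0,"dy":0,"dz":-1,"rx":0,"ry":0,"rz":0},{"grip":1,"dx":0,"dy":0,"dz":-1.5,"rx":0,"ry":0,"rz":0},{"grip":1,"dx":0,"dy":0,"dz":-2,"rx":0,"ry":0,"rz":0},{"grip":1,"dx":0,"dy":0,"dz":-2,"rx":0,"ry":0,"rz":0},{"grip":1,"dx":0,"dy":0,"dz":-2,"rx":0,"ry":0,"rz":0},{"grip":1,"dx":0,"dy":0,"dz":-2,"rx":0,"ry":0,"rz":0},{"grip":1,"dx":0,"dy":0,"dz":-2,"rx":0,"ry":0,"rz":0}]'; python3 -c "
from h import *
p=arm.grab_frame('scene');s=st();print(np.array(s['torque'])*100)"
```

```text
clock: 17.93
tcp_pos: [524.0, -139.5, 164.2]
eef_rot: [[0.994, -0.11, -0.0], [-0.11, -0.994, 0.0], [-0.0, -0.0, -1.0]]
wrist_force: [-0.8, -0.8, 3.5]
finger_gap: 26.0
17.98 [ 524.1 -139.5  164.2] F [-1.7  0.4  3.5] gap 26.5
[-13.8  -0.6  -5.1]
```

```bash
python3 -m handwheel '[{"grip":1,"dx":0,"dy":0,"dz":-0.5,"rx":0,"ry":0,"rz":0},{"grip":1,"dx":0,"dy":0,"dz":-1,"rx":0,"ry":0,"rz":0},{"grip":1,"dx":0,"dy":0,"dz":-1.5,"rx":0,"ry":0,"rz":0},{"grip":1,"dx":0,"dy":0,"dz":-2,"rx":0,"ry":0,"rz":0},{"grip":1,"dx":0,"dy":0,"dz":-2,"rx":0,"ry":0,"rz":0},{"grip":1,"dx":0,"dy":0,"dz":-2,"rx":0,"ry":0,"rz":0},{"grip":1,"dx":0,"dy":0,"dz":-2,"rx":0,"ry":0,"rz":0},{"grip":1,"dx":0,"dy":0,"dz":-2,"rx":0,"ry":0,"rz":0}]'; python3 -c "
from h import *
p=arm.grab_frame('scene');s=st();print(np.array(s['torque'])*100)"
```

```text
clock: 18.65
tcp_pos: [523.0, -139.2, 161.3]
eef_rot: [[0.994, -0.11, -0.003], [-0.11, -0.994, 0.001], [-0.003, -0.001, -1.0]]
wrist_force: [-5.3, -0.6, 0.8]
finger_gap: 26.2
18.7 [ 523.  -139.2  161.3] F [-5.  -1.3  1. ] gap 26.6
[-18.5  87.5  -3.6]
```

The vertical force has dropped and the gate tip is now pushing the ring sideways, so it is on the edge of passing. I'll go a little lower.

```bash
python3 -m handwheel '[{"grip":1,"dx":0,"dy":0,"dz":-0.5,"rx":0,"ry":0,"rz":0},{"grip":1,"dx":0,"dy":0,"dz":-1,"rx":0,"ry":0,"rz":0},{"grip":1,"dx":0,"dy":0,"dz":-1.5,"rx":0,"ry":0,"rz":0},{"grip":1,"dx":0,"dy":0,"dz":-1.5,"rx":0,"ry":0,"rz":0},{"grip":1,"dx":0,"dy":0,"dz":-1.5,"rx":0,"ry":0,"rz":0},{"grip":1,"dx":0,"dy":0,"dz":-1.5,"rx":0,"ry":0,"rz":0},{"grip":1,"dx":0,"dy":0,"dz":-1.5,"rx":0,"ry":0,"rz":0},{"grip":1,"dx":0,"dy":0,"dz":-1.5,"rx":0,"ry":0,"rz":0}]'; python3 -c "
from h import *
p=arm.grab_frame('scene');s=st();print(np.array(s['torque'])*100);save(p,'gate.png',(295,150,365,210),10)"
```

```text
clock: 19.37
tcp_pos: [524.2, -139.5, 160.9]
eef_rot: [[0.994, -0.11, 0.0], [-0.11, -0.994, -0.0], [0.0, 0.0, -1.0]]
wrist_force: [-1.1, 0.1, -0.7]
finger_gap: 26.3
19.42 [ 524.2 -139.5  160.9] F [ 0.7 -0.1 -0.2] gap 26.5
[2.7 2.  1.8]
```

View pics/gate.png

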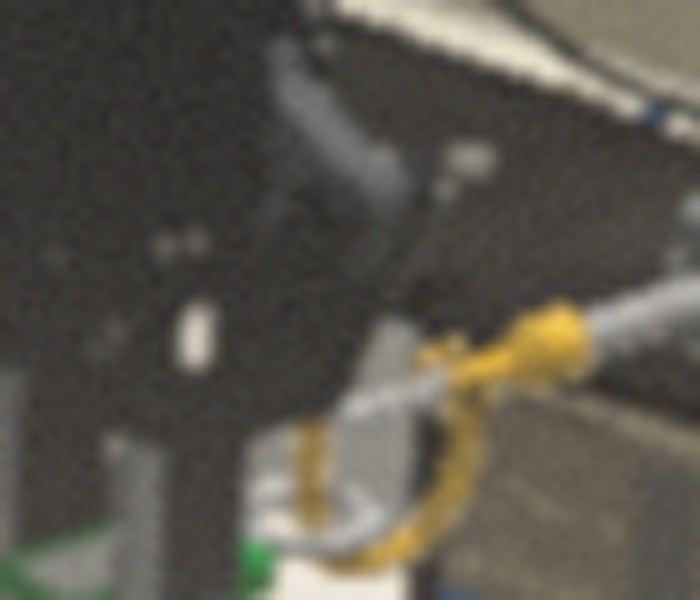

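It clicked. The gate lies shut from (330,410) to (450,375), with the ring below it at (320,520), and the forces are back to zero. Now the 5 N upward pull test.

```bash
python3 -m handwheel '[{"grip":1,"dx":0,"dy":0,"dz":1,"rx":0,"ry":0,"rz":0},{"grip":1,"dx":0,"dy":0,"dz":2.5,"rx":0,"ry":0,"rz":0},{"grip":1,"dx":0,"dy":0,"dz":4,"rx":0,"ry":0,"rz":0},{"grip":1,"dx":0,"dy":0,"dz":5.5,"rx":0,"ry":0,"rz":0},{"grip":1,"dx":0,"dy":0,"dz":7,"rx":0,"ry":0,"rz":0},{"grip":1,"dx":0,"dy":0,"dz":8,"rx":0,"ry":0,"rz":0},{"grip":1,"dx":0,"dy":0,"dz":8,"rx":0,"ry":0,"rz":0},{"grip":1,"dx":0,"dy":0,"dz":8,"rx":0,"ry":0,"rz":0}]'; python3 -c "
from h import *
p=arm.grab_frame('scene');s=st();print(np.array(s['torque'])*100)"
```

```text
clock: 20.08
tcp_pos: [524.2, -139.5, 168.9]
eef_rot: [[0.994, -0.11, 0.0], [-0.11, -0.994, -0.0], [0.0, 0.0, -1.0]]
wrist_force: [-0.6, -0.6, -1.2]
finger_gap: 26.4
20.13 [ 524.1 -139.5  168.8] F [-0.3 -0.6 -0.6] gap 26.3
[-6.2 -1.8  0.1]
```

```bash
python3 -m handwheel '[{"grip":1,"dx":0,"dy":0,"dz":0.5,"rx":0,"ry":0,"rz":0},{"grip":1,"dx":0,"dy":0,"dz":1,"rx":0,"ry":0,"rz":0},{"grip":1,"dx":0,"dy":0,"dz":1.5,"rx":0,"ry":0,"rz":0},{"grip":1,"dx":0,"dy":0,"dz":2,"rx":0,"ry":0,"rz":0},{"grip":1,"dx":0,"dy":0,"dz":2,"rx":0,"ry":0,"rz":0},{"grip":1,"dx":0,"dy":0,"dz":2,"rx":0,"ry":0,"rz":0},{"grip":1,"dx":0,"dy":0,"dz":2,"rx":0,"ry":0,"rz":0},{"grip":1,"dx":0,"dy":0,"dz":2,"rx":0,"ry":0,"rz":0}]'; python3 -c "
from h import *
p=arm.grab_frame('scene');s=st();print(np.array(s['torque'])*100)"
```

```text
clock: 20.8
tcp_pos: [524.1, -139.5, 170.8]
eef_rot: [[0.994, -0.11, 0.0], [-0.11, -0.994, 0.0], [0.0, -0.0, -1.0]]
wrist_force: [0.2, -0.9, -1.7]
finger_gap: 26.4
20.85 [ 524.1 -139.5  170.7] F [-0.8  0.5 -1. ] gap 26.6
[-0.2  0.4  0.1]
```

```bash
python3 -m handwheel '[{"grip":1,"dx":0,"dy":0,"dz":0.5,"rx":0,"ry":0,"rz":0},{"grip":1,"dx":0,"dy":0,"dz":1,"rx":0,"ry":0,"rz":0},{"grip":1,"dx":0,"dy":0,"dz":1,"rx":0,"ry":0,"rz":0},{"grip":1,"dx":0,"dy":0,"dz":1,"rx":0,"ry":0,"rz":0},{"grip":1,"dx":0,"dy":0,"dz":1,"rx":0,"ry":0,"rz":0},{"grip":1,"dx":0,"dy":0,"dz":1,"rx":0,"ry":0,"rz":0},{"grip":1,"dx":0,"dy":0,"dz":1,"rx":0,"ry":0,"rz":0},{"grip":1,"dx":0,"dy":0,"dz":1,"rx":0,"ry":0,"rz":0}]'; python3 -c "
from h import *
p=arm.grab_frame('scene');s=st();print(np.array(s['torque'])*100)"
```

```text
clock: 21.52
tcp_pos: [524.1, -139.5, 171.7]
eef_rot: [[0.994, -0.11, -0.0], [-0.11, -0.994, 0.0], [-0.0, -0.0, -1.0]]
wrist_force: [0.1, 0.3, -1.6]
finger_gap: 25.9
21.57 [ 524.1 -139.5  171.8] F [-0.4 -0.5 -0.6] gap 26.4
[-6.5  3.9  2.3]
```

```bash
python3 -m handwheel '[{"grip":1,"dx":0,"dy":0,"dz":0.5,"rx":0,"ry":0,"rz":0},{"grip":1,"dx":0,"dy":0,"dz":0.8,"rx":0,"ry":0,"rz":0},{"grip":1,"dx":0,"dy":0,"dz":0.8,"rx":0,"ry":0,"rz":0},{"grip":1,"dx":0,"dy":0,"dz":0.8,"rx":0,"ry":0,"rz":0},{"grip":1,"dx":0,"dy":0,"dz":0.8,"rx":0,"ry":0,"rz":0},{"grip":1,"dx":0,"dy":0,"dz":0.8,"rx":0,"ry":0,"rz":0},{"grip":1,"dx":0,"dy":0,"dz":0.8,"rx":0,"ry":0,"rz":0},{"grip":1,"dx":0,"dy":0,"dz":0.8,"rx":0,"ry":0,"rz":0}]'; python3 -c "
from h import *
p=arm.grab_frame('scene');s=st();print(np.array(s['torque'])*100)"
```

```text
clock: 22.23
tcp_pos: [524.0, -139.5, 172.5]
eef_rot: [[0.994, -0.11, -0.0], [-0.11, -0.994, 0.0], [-0.0, -0.0, -1.0]]
wrist_force: [-0.5, -0.6, -0.7]
finger_gap: 26.6
22.28 [ 524.1 -139.5  172.6] F [-0.5 -0.  -1.2] gap 26.3
[-2.1  4.5  1.4]
```

```bash
python3 -m handwheel '[{"grip":1,"dx":0,"dy":0,"dz":0.5,"rx":0,"ry":0,"rz":0},{"grip":1,"dx":0,"dy":0,"dz":0.8,"rx":0,"ry":0,"rz":0},{"grip":1,"dx":0,"dy":0,"dz":0.8,"rx":0,"ry":0,"rz":0},{"grip":1,"dx":0,"dy":0,"dz":0.8,"rx":0,"ry":0,"rz":0},{"grip":1,"dx":0,"dy":0,"dz":0.8,"rx":0,"ry":0,"rz":0},{"grip":1,"dx":0,"dy":0,"dz":0.8,"rx":0,"ry":0,"rz":0},{"grip":1,"dx":0,"dy":0,"dz":0.8,"rx":0,"ry":0,"rz":0},{"grip":1,"dx":0,"dy":0,"dz":0.8,"rx":0,"ry":0,"rz":0}]'; python3 -c "
from h import *
p=arm.grab_frame('scene');s=st();print(np.array(s['torque'])*100)"
```

```text
clock: 22.95
tcp_pos: [524.0, -139.5, 173.3]
eef_rot: [[0.994, -0.11, -0.0], [-0.11, -0.994, 0.0], [-0.0, -0.0, -1.0]]
wrist_force: [-0.1, 0.2, -2.3]
finger_gap: 26.1
23.0 [ 524.  -139.5  173.3] F [ 0.1 -0.3 -1.8] gap 26.4
[-3.3  8.4  3.3]
```

```bash
python3 -m handwheel '[{"grip":1,"dx":0,"dy":0,"dz":0.5,"rx":0,"ry":0,"rz":0},{"grip":1,"dx":0,"dy":0,"dz":0.8,"rx":0,"ry":0,"rz":0},{"grip":1,"dx":0,"dy":0,"dz":0.8,"rx":0,"ry":0,"rz":0},{"grip":1,"dx":0,"dy":0,"dz":0.8,"rx":0,"ry":0,"rz":0},{"grip":1,"dx":0,"dy":0,"dz":0.8,"rx":0,"ry":0,"rz":0},{"grip":1,"dx":0,"dy":0,"dz":0.8,"rx":0,"ry":0,"rz":0},{"grip":1,"dx":0,"dy":0,"dz":0.8,"rx":0,"ry":0,"rz":0},{"grip":1,"dx":0,"dy":0,"dz":0.8,"rx":0,"ry":0,"rz":0}]'; python3 -c "
from h import *
p=arm.grab_frame('scene');s=st();print(np.array(s['torque'])*100)"
```

```text
clock: 23.67
tcp_pos: [524.0, -139.5, 174.1]
eef_rot: [[0.994, -0.11, -0.0], [-0.11, -0.994, 0.0], [-0.0, -0.0, -1.0]]
wrist_force: [0.4, -1.1, -3.4]
finger_gap: 26.3
23.72 [ 524.  -139.4  174.1] F [ 0.8 -0.4 -3.6] gap 26.3
[ 0.3 10.3 -0.7]
```

The gate is holding and the force is building. About 1 mm more should give roughly 5 N.

```bash
python3 -m handwheel '[{"grip":1,"dx":0,"dy":0,"dz":0.5,"rx":0,"ry":0,"rz":0},{"grip":1,"dx":0,"dy":0,"dz":1.1,"rx":0,"ry":0,"rz":0},{"grip":1,"dx":0,"dy":0,"dz":1.1,"rx":0,"ry":0,"rz":0},{"grip":1,"dx":0,"dy":0,"dz":1.1,"rx":0,"ry":0,"rz":0},{"grip":1,"dx":0,"dy":0,"dz":1.1,"rx":0,"ry":0,"rz":0},{"grip":1,"dx":0,"dy":0,"dz":1.1,"rx":0,"ry":0,"rz":0},{"grip":1,"dx":0,"dy":0,"dz":1.1,"rx":0,"ry":0,"rz":0},{"grip":1,"dx":0,"dy":0,"dz":1.1,"rx":0,"ry":0,"rz":0}]'; python3 -c "
from h import *
for i in range(3): p=arm.grab_frame('scene');s=st()"
```

```text
clock: 24.38
tcp_pos: [524.0, -139.5, 175.1]
eef_rot: [[0.994, -0.11, -0.0], [-0.11, -0.994, 0.0], [-0.0, -0.0, -1.0]]
wrist_force: [0.9, -0.5, -5.8]
finger_gap: 26.2
24.43 [ 524.  -139.4  175.1] F [ 1.7  0.3 -5.9] gap 26.1
24.48 [ 524.  -139.5  175.2] F [-0.1 -0.5 -6.9] gap 26.5
24.53 [ 524.  -139.5  175.2] F [ 1.3 -0.8 -5.5] gap 26.4
```

The pull was about 5.1 N net and the gate held. Next I'll lower the key, centre the ring, and tilt the blade end down 40° about the eye so it's nearly hanging before I let go.

```bash
python3 -m handwheel '[{"grip":1,"dx":0,"dy":0,"dz":-2,"rx":0,"ry":0,"rz":0},{"grip":1,"dx":0,"dy":0,"dz":-5,"rx":0,"ry":0,"rz":0},{"grip":1,"dx":1,"dy":-0.1,"dz":-8,"rx":0,"ry":0,"rz":0},{"grip":1,"dx":2,"dy":-0.2,"dz":-11,"rx":0,"ry":0,"rz":0},{"grip":1,"dx":3,"dy":-0.3,"dz":-13,"rx":0,"ry":0,"rz":0},{"grip":1,"dx":3,"dy":-0.3,"dz":-15,"rx":0,"ry":0,"rz":0},{"grip":1,"dx":3,"dy":-0.3,"dz":-15,"rx":0,"ry":0,"rz":0},{"grip":1,"dx":3,"dy":-0.3,"dz":-15,"rx":0,"ry":0,"rz":0}]'; python3 -c "
from h import *
p=arm.grab_frame('scene');s=st()"
```

```text
clock: 25.2
tcp_pos: [527.1, -139.8, 160.2]
eef_rot: [[0.994, -0.11, -0.0], [-0.11, -0.994, 0.0], [-0.0, -0.0, -1.0]]
wrist_force: [0.8, -0.7, -0.2]
finger_gap: 26.2
25.25 [ 527.2 -139.9  160.4] F [-0.6  0.4  0.5] gap 26.5
```

```bash
python3 -m handwheel '[{"grip":1,"dx":-0.2,"dy":0,"dz":-2,"rx":-0.3,"ry":-2.5,"rz":0},{"grip":1,"dx":-0.4,"dy":0,"dz":-4,"rx":-0.6,"ry":-5,"rz":0},{"grip":1,"dx":-0.5,"dy":0,"dz":-6,"rx":-0.8,"ry":-7.5,"rz":0},{"grip":1,"dx":-0.5,"dy":0,"dz":-7.9,"rx":-1.1,"ry":-9.9,"rz":0},{"grip":1,"dx":-0.4,"dy":0,"dz":-9.9,"rx":-1.4,"ry":-12.4,"rz":0},{"grip":1,"dx":-0.3,"dy":0,"dz":-11.9,"rx":-1.7,"ry":-14.9,"rz":0},{"grip":1,"dx":-0.3,"dy":0,"dz":-11.9,"rx":-1.7,"ry":-14.9,"rz":0},{"grip":1,"dx":-0.3,"dy":0,"dz":-11.9,"rx":-1.7,"ry":-14.9,"rz":0}]'; python3 -c "
from h import *
p=arm.grab_frame('scene');s=st()"
```

```text
clock: 25.92
tcp_pos: [526.5, -139.8, 148.4]
eef_rot: [[0.96, -0.11, 0.256], [-0.106, -0.994, -0.029], [0.258, 0.001, -0.966]]
wrist_force: [0.3, -1.3, 0.5]
finger_gap: 26.6
25.97 [ 527.  -140.   148.8] F [-0.1 -0.6 -0.7] gap 26.3
```

```bash
python3 -m handwheel '[{"grip":1,"dx":0.3,"dy":0,"dz":-2,"rx":-0.3,"ry":-2.5,"rz":0},{"grip":1,"dx":0.6,"dy":-0.1,"dz":-3.9,"rx":-0.6,"ry":-5,"rz":0},{"grip":1,"dx":1.6,"dy":-0.2,"dz":-7.8,"rx":-1.1,"ry":-9.9,"rz":0},{"grip":1,"dx":2.8,"dy":-0.3,"dz":-11.5,"rx":-1.7,"ry":-14.9,"rz":0},{"grip":1,"dx":4.4,"dy":-0.5,"dz":-15.2,"rx":-2.2,"ry":-19.9,"rz":0},{"grip":1,"dx":6.3,"dy":-0.7,"dz":-18.7,"rx":-2.8,"ry":-24.9,"rz":0},{"grip":1,"dx":6.3,"dy":-0.7,"dz":-18.7,"rx":-2.8,"ry":-24.9,"rz":0},{"grip":1,"dx":6.3,"dy":-0.7,"dz":-18.7,"rx":-2.8,"ry":-24.9,"rz":0}]'; python3 -c "
from h import *
p=arm.grab_frame('scene');s=st();save(p,'tilt.png',(285,145,365,215),10)"
```

```text
clock: 26.63
tcp_pos: [532.5, -140.2, 128.8]
eef_rot: [[0.762, -0.11, 0.638], [-0.084, -0.994, -0.071], [0.642, 0.0, -0.767]]
wrist_force: [0.2, 0.2, 0.0]
finger_gap: 26.4
26.68 [ 533.3 -140.6  129.8] F [ 0.9 -0.9 -1. ] gap 26.3
```

View pics/tilt.png

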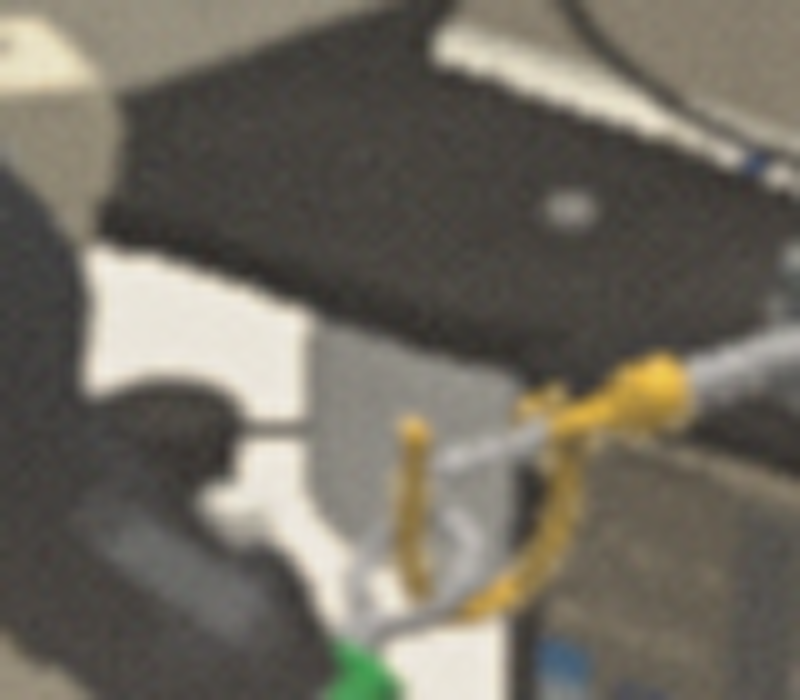

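The gate at (440–540, 430–460) is shut and the ring is round the bar below it. There is no contact force. I'll lower it to near the hook's bottom.

```bash
python3 -m handwheel '[{"grip":1,"dx":1,"dy":-0.1,"dz":-2,"rx":0,"ry":0,"rz":0},{"grip":1,"dx":2,"dy":-0.2,"dz":-4,"rx":0,"ry":0,"rz":0},{"grip":1,"dx":3.5,"dy":-0.4,"dz":-6,"rx":0,"ry":0,"rz":0},{"grip":1,"dx":5,"dy":-0.5,"dz":-8,"rx":0,"ry":0,"rz":0},{"grip":1,"dx":6,"dy":-0.6,"dz":-10,"rx":0,"ry":0,"rz":0},{"grip":1,"dx":7,"dy":-0.8,"dz":-11,"rx":0,"ry":0,"rz":0},{"grip":1,"dx":7,"dy":-0.8,"dz":-11,"rx":0,"ry":0,"rz":0},{"grip":1,"dx":7,"dy":-0.8,"dz":-11,"rx":0,"ry":0,"rz":0}]'; python3 -c "
from h import *
p=arm.grab_frame('scene');s=st()"
```

```text
clock: 27.35
tcp_pos: [540.1, -141.2, 118.5]
eef_rot: [[0.761, -0.11, 0.639], [-0.084, -0.994, -0.072], [0.643, 0.001, -0.766]]
wrist_force: [-0.2, 1.1, 0.0]
finger_gap: 26.3
27.4 [ 540.1 -141.3  118.7] F [ 0.3 -0.7 -0.6] gap 26.3
```

```bash
python3 -m handwheel '[{"grip":1,"dx":0,"dy":0,"dz":-0.5,"rx":0,"ry":0,"rz":0},{"grip":1,"dx":0,"dy":0,"dz":-1,"rx":0,"ry":0,"rz":0},{"grip":1,"dx":0,"dy":0,"dz":-1.5,"rx":0,"ry":0,"rz":0},{"grip":1,"dx":0,"dy":0,"dz":-1.5,"rx":0,"ry":0,"rz":0},{"grip":1,"dx":0,"dy":0,"dz":-1.5,"rx":0,"ry":0,"rz":0},{"grip":1,"dx":0,"dy":0,"dz":-1.5,"rx":0,"ry":0,"rz":0},{"grip":1,"dx":0,"dy":0,"dz":-1.5,"rx":0,"ry":0,"rz":0},{"grip":1,"dx":0,"dy":0,"dz":-1.5,"rx":0,"ry":0,"rz":0}]'; python3 -c "
from h import *
p=arm.grab_frame('scene');s=st()"
```

```text
clock: 28.07
tcp_pos: [540.1, -141.3, 117.2]
eef_rot: [[0.761, -0.11, 0.639], [-0.084, -0.994, -0.072], [0.644, 0.002, -0.765]]
wrist_force: [0.3, 0.4, -0.9]
finger_gap: 26.0
28.12 [ 540.1 -141.3  117.2] F [-0.7  0.3 -0.4] gap 25.8
```

Now let go and wait.

```bash
python3 -m handwheel '[{"grip":0.5,"dx":0,"dy":0,"dz":0,"rx":0,"ry":0,"rz":0},{"grip":0.4,"dx":0,"dy":0,"dz":0,"rx":0,"ry":0,"rz":0},{"grip":0.2,"dx":0,"dy":0,"dz":0,"rx":0,"ry":0,"rz":0},{"grip":0,"dx":0,"dy":0,"dz":0,"rx":0,"ry":0,"rz":0},{"grip":0,"dx":0,"dy":0,"dz":0,"rx":0,"ry":0,"rz":0},{"grip":0,"dx":0,"dy":0,"dz":0,"rx":0,"ry":0,"rz":0},{"grip":0,"dx":0,"dy":0,"dz":0,"rx":0,"ry":0,"rz":0},{"grip":0,"dx":0,"dy":0,"dz":0,"rx":0,"ry":0,"rz":0}]'
python3 -m handwheel '[{"grip":0,"dx":-2,"dy":0,"dz":2,"rx":0,"ry":0,"rz":0},{"grip":0,"dx":-7,"dy":1,"dz":8,"rx":0,"ry":0,"rz":0},{"grip":0,"dx":-16,"dy":2,"dz":19,"rx":0,"ry":0,"rz":0},{"grip":0,"dx":-27,"dy":3,"dz":32,"rx":0,"ry":0,"rz":0},{"grip":0,"dx":-41,"dy":5,"dz":49,"rx":0,"ry":0,"rz":0},{"grip":0,"dx":-58,"dy":7,"dz":70,"rx":0,"ry":0,"rz":0},{"grip":0,"dx":-75,"dy":9,"dz":90,"rx":0,"ry":0,"rz":0},{"grip":0,"dx":-85,"dy":10,"dz":102,"rx":0,"ry":0,"rz":0}]'
python3 -c "
from h import *
p=arm.grab_frame('scene');s=st()
for k in('key_green_bow','key_green_eye','key_blue_bow','dust_cap','hook_bottom'): print(k,[(np.array(q['point']),round(q['score'],2)) for q in arm.pinpoint(k,p)[:1]])
save(p,'hang.png',(275,145,385,245),7)"
```

```text
clock: 28.78
tcp_pos: [540.1, -141.3, 117.2]
eef_rot: [[0.761, -0.11, 0.639], [-0.084, -0.994, -0.072], [0.644, 0.002, -0.765]]
wrist_force: [-0.0, -0.5, -0.0]
finger_gap: 85.4
clock: 29.45
tcp_pos: [454.4, -131.4, 221.3]
eef_rot: [[0.76, -0.111, 0.641], [-0.082, -0.994, -0.074], [0.645, 0.004, -0.764]]
wrist_force: [0.3, -0.2, 0.2]
finger_gap: 85.4
29.5 [ 454.7 -132.1  223.6] F [-0.3 -1.5  0.4] gap 85.2
key_green_bow [(array([ 611.6, -139.7,   89.4]), 0.95)]
key_green_eye [(array([ 596.1, -150.6,  133.8]), 0.74)]
key_blue_bow [(array([506.4, 136.3,   6.3]), 0.57)]
dust_cap [(array([455.5, -30.1,   4.3]), 0.82)]
hook_bottom [(array([ 592. , -146.1,  147.4]), 0.59)]
```

View pics/hang.png

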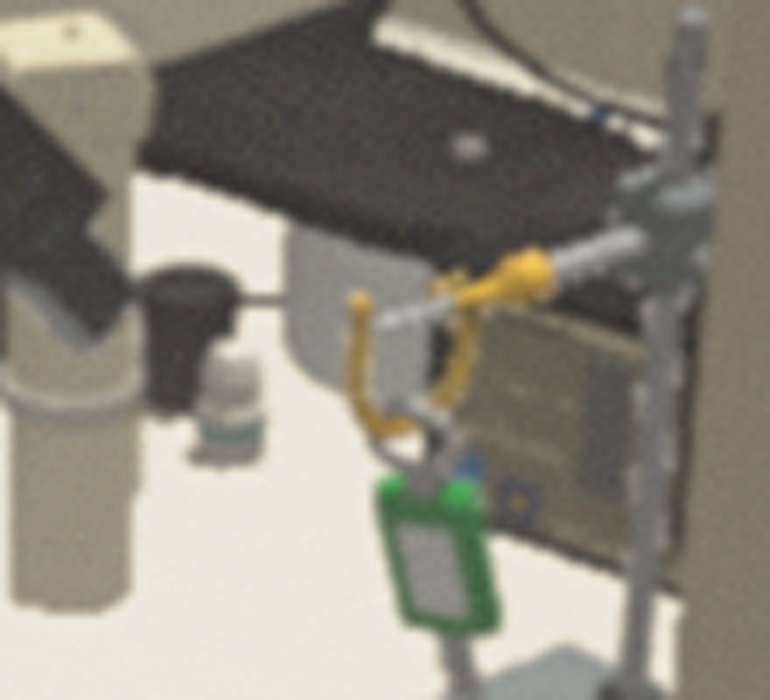

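The key hangs from the hook's bottom at (430,430) with the gate shut, and it is still swinging a little. I'll wait for it to settle.

```bash
for i in 1 2 3 4 5 6 7 8; do python3 -m handwheel '[{"grip":0,"dx":0,"dy":0,"dz":0,"rx":0,"ry":0,"rz":0},{"grip":0,"dx":0,"dy":0,"dz":0,"rx":0,"ry":0,"rz":0},{"grip":0,"dx":0,"dy":0,"dz":0,"rx":0,"ry":0,"rz":0},{"grip":0,"dx":0,"dy":0,"dz":0,"rx":0,"ry":0,"rz":0},{"grip":0,"dx":0,"dy":0,"dz":0,"rx":0,"ry":0,"rz":0},{"grip":0,"dx":0,"dy":0,"dz":0,"rx":0,"ry":0,"rz":0},{"grip":0,"dx":0,"dy":0,"dz":0,"rx":0,"ry":0,"rz":0},{"grip":0,"dx":0,"dy":0,"dz":0,"rx":0,"ry":0,"rz":0}]' | head -1
done
python3 -c "
from h import *
for i in range(3):
  p=arm.grab_frame('scene');s=st()
  for k in('key_green_bow','key_green_eye','key_stand'): print(k,[(np.array(q['point']),round(q['score'],2)) for q in arm.pinpoint(k,p)[:1]])
for k in('key_blue_bow','dust_cap','oil_bottle','hook_bottom'): print(k,[(np.array(q['point']),round(q['score'],2)) for q in arm.pinpoint(k,p)[:1]])"
```

```text
clock: 30.42
clock: 31.08
clock: 31.75
clock: 32.42
clock: 33.08
clock: 33.75
clock: 34.42
clock: 35.08
35.13 [ 455.1 -131.3  219.2] F [-0.2 -0.6 -0.1] gap 85.1
key_green_bow [(array([ 592.2, -142.4,   83.8]), 0.71)]
key_green_eye [(array([ 591.1, -151.4,  135. ]), 0.62)]
key_stand [(array([ 572.7, -141.2,   -2.7]), 0.7)]
35.33 [ 455.1 -131.3  219.2] F [ 0.  -0.7  0.6] gap 85.4
key_green_bow [(array([ 595.7, -142.3,   86. ]), 0.83)]
key_green_eye []
key_stand [(array([ 573.9, -138.8,   -2.9]), 0.87)]
35.53 [ 455.1 -131.3  219.2] F [-0.4 -0.3 -0.7] gap 85.8
key_green_bow [(array([ 590.8, -144.3,   83.9]), 0.73)]
key_green_eye [(array([ 587.1, -150.9,  133.8]), 0.77)]
key_stand [(array([ 572. , -140.6,   -2.2]), 0.8)]
key_blue_bow [(array([508.7, 138.2,   6.5]), 0.52)]
dust_cap [(array([460.1, -32.3,   2.5]), 0.8)]
oil_bottle [(array([693.3,  75.8, -10.6]), 0.61)]
hook_bottom [(array([ 594.5, -145.7,  145.2]), 0.72)]
```

The key hangs vertical and still, nothing else has moved, and the gripper is clear. I'll hand in the job.

```bash
python3 -c "
from bench import arm
print(arm.close_job())"
```

```text
the job is handed in; nothing more can be done
None
```

The green key is hanging from the snap hook with the gate shut above its eye, and I handed the job in at about 35.5 s.

- **Finding the hook:** I picked up the green key across its bow and felt sideways for the nose, pushing with about 6 N.
- **Pressing:** With the ring 3 mm to the -x side of the nose, I pressed it straight down on the gate. It clicked past about 20 mm below first contact. The readings during the press were never above about 5.5 N.
- **Pull test:** I pulled up with about 5 N net for roughly 0.8 s, and the gate held.
- **Letting go:** I lowered the key, tilted it to near hanging, opened the fingers and backed away.

**Last checks:**
- The key's eye is at about z = 134 mm and its bow at about 85 mm, both under the hook's bottom. It hangs vertical and still, within the detector's scatter of a few mm.
- The blue key, dust cap, oil bottle and stand are where they were, within the measuring accuracy. I did not measure the mouse again; the arm worked well away from it after the key was picked up.
- The gripper touches nothing and the wrist force is near zero.

**One mismatch:** the fingers read 26 mm on the 30 mm bow throughout, but the grip never slipped.

I viewed 10 pictures in all. Forces were read only a few times per move, so a brief peak between readings could have gone unseen.

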